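# Lock a quarter-turn rail stop behind a board pallet

## Task

Take the rail stop with the wing grip out of the rack, drop its T foot into the open part of the fixture's slot, and with it slide the board pallet gently up to the end block until the sprung pressure pad there gives a little. Keeping that push, press the wing down against its spring, turn it a quarter turn clockwise to lock and let go, so that the pallet stays clamped between stop and pad. Do not force anything or squash the pad solid, leave the other two fittings in the rack, and do not shove the bottle or the solder spool standing near by.

Things in the scene. Friction and masses are not known exactly. Their poses are not given: they have to be found in the camera images.
- stop: rail stop: black wing grip on a steel stem, round aluminium collar, and below it a steel T foot 18 long x 8.5 wide x 5 high. Origin: centre of the foot's underside; x along foot and wing (parallel), z up the stem. Above the origin: foot 0-5, neck 5-13, collar 8-14 (spring extended), wing 27-55 mm. About 0.14 kg. It starts hanging by its collar in a rack pocket
- stop_wing (a point): on the stop's axis, 42 mm above its origin (64 above the bench at the start), in the middle of the wing (40 long x 12 thick x 28 high), where to grip it across its thickness; axes as stop
- stop_collar (a point): on the stop's axis, 8 mm above its origin: the collar's underside while its spring is extended. Collar of diameter 32, 6 thick; it rests on the rail and slides up the stem by up to 6 mm as the wing is pushed down: 8 N to start, then 2 N more per mm
- fixture: board fixture, bolted down. Origin: underside centre, on the bench; x along the slot towards the end block, z up. T-slot rail 40 wide, top 30 above the bench, from x = -170 to +165 mm. Two ledges as high as the rail, with fences 5 higher (at |y| over 51.5, x = -95 to +165), guide the pallet. The slot is open from x = -170 to the pallet
- rail_end (a point): far end of the rail, at rail-top height on the slot's middle (fixture x = +165). Near it the black end block (18 high) is clamped somewhere; on its front a steel pressure pad, 62 wide x 9 high, whose face lies anywhere from fixture x = 80 to 120, not reported: feel for it. The pad gives 3 mm: 5 N at first touch, 3 N more per mm, then solid
- slot_mouth (a point): in the middle of the open part of the slot, at rail-top height (fixture x = -130, z = 30); axes as fixture. Slot along x: 10.5 wide with 1.5 mm chamfers, lips 5 thick, then a cavity 20.5 wide, its floor 12.5 below the rail top. With the collar resting on the rail the foot lies half between the lips and cannot turn; pushed down 2 mm it clears them, and 4.5 mm it meets the floor
- slot_lips (a point): in the slot at the depth of the lips' underside, 5 mm below the rail top (fixture x = -130, z = 25). The foot turns under the lips clockwise only, seen from above; the neck stops it at about 100 degrees from in line with the slot, and from 75 degrees on it is locked. Let go, the spring pulls it up against the lips, 2 mm below its unlocked resting height, and friction then holds it along the slot
- pallet: dark grey laminate board pallet 140 long (x) x 100 wide x 6 thick with a green circuit board, lying loose over the rail between the fences; 0.2 to 0.33 kg, sliding at 1 to 2.5 N. Origin: underside centre; x points to the end block. It starts 8 to 60 mm short of the pressure pad. Its parts stand up to 24 above the underside on the far half, 12 on the near half
- pallet_edge (a point): middle of the pallet's near edge (70 mm from its centre, 3 mm above its underside), where the stop's collar pushes it; the collar touches it when the stop's axis is 16 mm away
- rack: grey plastic rack block 200 x 60 x 30 high, fixed, with three square pockets 23 wide, 20 deep, 65 mm apart along its x. Origin: underside centre
- locating_pin: another fitting in the rack: round flange and a slim steel pin; origin 8 mm below the flange, top 41 above the origin. To be left
- thumb_screw: another fitting in the rack: round flange and a round knurled head of diameter 24; origin 8 mm below the flange, top 30 above the origin. To be left
- solder_spool: grey spool of diameter 64, 48 tall, near the robot (mm). A bystander; origin at its underside
- flux_bottle: white bottle of diameter 44, 100 tall, beyond the rack (mm). A bystander; origin at its underside
Mind the look-alikes: they are no part of the job. Leave any purple or red look-alike of the pallet alone.

How it is judged:
By the outcome, as a careful person would: the job done as asked, in the order asked, and still so for the second after the job is handed in, with the robot touching nothing.
It also fails if it takes over 54 s, if anything falls off the work surface, if the arm or the gripper's body presses on something with over 40 N, if the wrist force passes 120 N, or if a joint passes its speed limit or range.

## Robot

A 6-joint arm with a two-finger parallel gripper is mounted at the origin on the work surface. World frame = base frame: x ahead of the robot, y to its left, z up, the work surface at z = 0. Lengths are in m, angles in rad, forces in N, time in s.
With the tool pointing down it reaches from about 0.35 to 0.775 m from the base axis. Payload 7.3 kg.
Tool frame: the origin (TCP) lies midway between the tips of the shut fingers; the grasp point (between the pads) lies 19 mm behind it; z points along the fingers, y is the line along which they close (so a half turn about z gives the same grasp; the last joint's range is limited). The gripper opens to 92 mm and grips with 3 to 60 N. Pads are 19 mm wide; open, the fingers measure 130 mm over their backs; the gripper's body (75 mm by 190 mm) begins 47 mm behind the grasp point.
Start: joints at [0.99, 0.342, 1.524, -0, 1.275, -0.146], TCP at [0.221, 0.476, 0.2] pointing down, gripper open.
Joint ranges: [-2.53, 2.53], [-0.77, 2.02], [0.04, 2.7], [-1, 4.14], [0.28, 2.66], [-3.11, 3.11]. Speed limits (rad/s): [2.57, 2.57, 3.14, 3.14, 3.14, 3.14].

## Interface

Orientations are given as [roll, pitch, yaw] about the fixed x, y, z axes, in that order (R = Rz(yaw) Ry(pitch) Rx(roll)).
In Python, from cell import monitor, vision, workorder gives the robot as it stands.
- The arm moves only by the tool move_arm, never from a script. Its argument "rows" is a list of rows, each a list of 5 numbers: the shift along the world's x, y, z in mm, then the turn about the world's z in rad, then the closure, from -1 (fully open) to 1 (shut). A call has 1 to 12 rows; each row shifts and turns the commanded pose from where the row before left it; what a row does not reach is not made up. A row lasts 1/10 s, in which the tool goes at most 50 mm and 8.59 degrees, less where a joint would pass 70% of its speed; a pose out of reach is approached as far as the arm can. A call is refused whole if a number of a shift passes 50 or a number of a turn 0.15, either way. A call with a gripper value outside its range is refused whole. The fingers move at their own pace and stop on an object; "newtons" is the grip in N (left out, the last holds). Time passes only in rows, so rows that do not move let the fingers close. It gives the time, the measured TCP pose, the force, the opening and the grip force at its end, in the units of the state.
- monitor.observe(): the state, without advancing time (a new reading comes with each control period).
- vision.read_camera(name): name is "scene" or "top" or "wrist"; returns the picture (420x560x3 uint8, red, green, blue); there is no depth.
- vision.get_calibration(name): a dict with "K" (3x3 intrinsics, pixels), "k1" (the pictures are not rectified: a ray, as slopes to the right and down, at radius r is drawn at 1 + k1 r^2 times it, then the intrinsics apply), "T" (4x4, takes a point from camera to world coordinates); the wrist camera has in their place "mount" (4x4, takes a point from camera to tool coordinates, whose origin is the TCP and whose axes are the flange's). Camera axes: x right, y up, looking along -z (the intrinsics and any distortion apply to the point x, -y, -z); pixel columns grow to the right and rows downward; lengths in m; the calibration is good to about 2 mm. A picture is of the moment at which its call begins: read the wrist's pose just before it. get_calibration takes no time and is no camera call.
- workorder.hand_in(): hands the job in; it is judged then, once.
The state is a dict: "time": time; "qpos": joint angles; "qvel": joint speeds; "joint_efforts": joint torques, N m; "tool_pos": TCP position; "tool_rot": TCP orientation; "contact_force": force on the tool from outside, world axes, zero at the start; "torque": the same for the moment, N m; "opening": finger opening in m; "grip_force": force on a finger pad.
Only numpy, scipy, OpenCV 4.12 (cv2) and the standard library are available. Lean on these libraries where they do the work, as an engineer would, in place of code of your own. Each camera call takes 0.05 s, during which the arm holds its last target. There are 200 camera calls.

## Working session

There is one attempt and no reset: what is moved stays moved. The work goes in short steps, Python scripts to look and compute and a tool call to move; the robot and the scene stay as the last step left them, time stands still between calls to the robot, and variables do not carry over. Pictures are saved under pics/ and viewed, at most 10 in all, crops included, and the job is handed in when it is done.

Besides the shell and the picture viewer there is one more tool, called after "Call:" as name([rows], argument=value, ...), one row to a line, values as JSON. move_arm: Moves the arm, as the interface text tells. Its arguments: {"type":"object","properties":{"rows":{"type":"array","items":{"type":"array","items":{"type":"number"}}},"newtons":{"type":"number"}},"required":["rows"]}

```bash
mkdir -p pics; ls; cat > h.py <<'E'
import numpy as np, cv2
from cell import monitor, vision, workorder
from scipy.spatial.transform import Rotation as R
def cal(n):
    c=vision.get_calibration(n); K=np.array(c["K"]); k=c["k1"]
    if "T" in c: T=np.array(c["T"])
    else:
        s=monitor.observe(); A=np.eye(4); A[:3,:3]=R.from_euler("xyz",s["tool_rot"]).as_matrix(); A[:3,3]=s["tool_pos"]
        T=A@np.array(c["mount"])
    return K,k,T
def ray(C,u,v):
    K,k,T=C
    p=cv2.undistortPoints(np.array([[[u,v]]],float),K,np.array([k,0,0,0,0.]))[0,0]
    # cv2 model: same r^2 radial
    d=T[:3,:3]@np.array([p[0],-p[1],-1]); return T[:3,3],d
def onz(C,u,v,z):
    o,d=ray(C,u,v); return o+d*(z-o[2])/d[2]
def proj(C,P):
    K,k,T=C; q=T[:3,:3].T@(np.array(P)-T[:3,3]); x,y=q[0]/-q[2],-q[1]/-q[2]; f=1+k*(x*x+y*y)
    return K[0,0]*x*f+K[0,2],K[1,1]*y*f+K[1,2]
def shot(n,name=None):
    im=vision.read_camera(n)
    if name: cv2.imwrite(f"pics/{name}.png",im[:,:,::-1])
    return im
E
python3 - <<'E'
from h import *
s=monitor.observe(); print(s)
a=shot("scene","scene0"); b=shot("top","top0"); 
cv2.imwrite("pics/both0.png",cv2.resize(np.vstack([b,a])[:,:,::-1],None,fx=.7,fy=.7))
for n in("top","scene","wrist"): print(n,vision.get_calibration(n))
E
```

```text
pics
{'time': 0.0, 'qpos': array([ 9.89995705e-01,  3.42714433e-01,  1.52507037e+00,  6.20480357e-06,
        1.27538397e+00, -1.45978479e-01]), 'qvel': array([-5.97931302e-04,  1.35264436e-03, -1.71746980e-03, -9.93509561e-05,
       -1.71590536e-03,  5.42302371e-04]), 'joint_efforts': array([ 1.23628652e-04, -4.31256759e+01, -2.44217688e+01,  7.16289645e-02,
        5.61873545e-02, -1.03188765e-04]), 'tool_pos': array([0.22086328, 0.47576468, 0.19943068]), 'tool_rot': array([-3.14003416e+00, -2.35133193e-04,  2.70676852e+00]), 'contact_force': array([-0.30207257, -0.26727467,  0.27428244]), 'torque': array([-0.01623402, -0.01064799,  0.01888417]), 'grip_force': 0.0, 'opening': 0.09173464944743369}
top {'K': array([[464.90049062,   0.        , 281.91084483],
       [  0.        , 464.90049062, 212.85014171],
       [  0.        ,   0.        ,   1.        ]]), 'k1': 0.01841262296421387, 'T': array([[ 0.02237405,  0.97480848, -0.22191851,  0.32492011],
       [-0.99974888,  0.02209431, -0.00374333,  0.00428863],
       [ 0.00125411,  0.22194653,  0.97505803,  0.98813526],
       [ 0.
[... 341 characters left out ...]
85, -0.51801021, -0.62541002],
       [-0.00232906,  0.58782398,  0.8089855 ,  1.09676473],
       [ 0.        ,  0.        ,  0.        ,  1.        ]])}
wrist {'K': array([[356.12042964,   0.        , 279.08806117],
       [  0.        , 356.12042964, 212.09347801],
       [  0.        ,   0.        ,   1.        ]]), 'k1': 0.023093201213558654, 'mount': array([[-8.66149941e-04,  9.65394055e-01,  2.60794112e-01,
         6.95302028e-02],
       [ 9.99999294e-01,  6.23910173e-04,  1.01164154e-03,
         5.49442444e-04],
       [ 8.13920632e-04,  2.60794804e-01, -9.65393913e-01,
        -1.85241397e-01],
       [ 0.00000000e+00,  0.00000000e+00,  0.00000000e+00,
         1.00000000e+00]])}
```

View pics/top0.png

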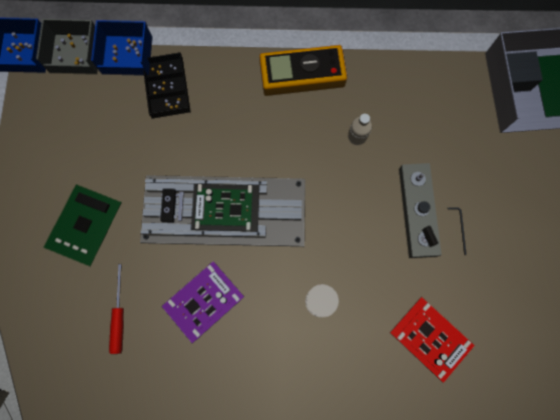

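View pics/scene0.png

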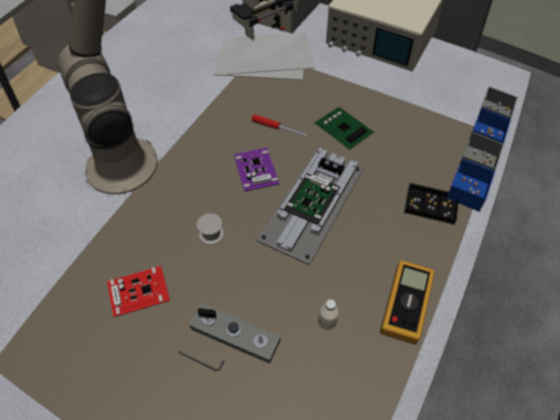

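Top view: the fixture is centred near (223,212), with the open slot at right (~285,209) and the end block at left (168,205). The rack is near (421,211). Its fittings are at (418,178) with a slim pin, (424,208) with a round head, and (430,237) with a black elongated wing, which is the stop. I'll confirm this in an enlarged crop.

```bash
python3 - <<'E'
from h import *
b=cv2.imread("pics/top0.png"); a=cv2.imread("pics/scene0.png")
c1=cv2.resize(b[155:265,390:450],(327,600),interpolation=cv2.INTER_CUBIC)
c2=cv2.resize(b[165:255,130:315],(470,229),interpolation=cv2.INTER_CUBIC)
c3=cv2.resize(a[295:370,180:290],(470,320),interpolation=cv2.INTER_CUBIC)
o=np.zeros((600,800,3),np.uint8); o[:,:327]=c1; o[:229,330:]=c2; o[240:560,330:]=c3
o=np.clip(o.astype(float)*1.5,0,255).astype(np.uint8)
cv2.imwrite("pics/crop0.png",o)
C=cal("top")
# approximate positions
for n,u,v,z in [("wing",430,236,.078),("rackmid",421,211,.03),("slotR",302,209,.03),("slot275",270,209,.03),("blk",168,205,.05),("pallet_near",259,207,.036),("spool",322,301,.048),("bottle",362,127,.1)]:
    print(n,onz(C,u,v,z).round(4))
E
```

```text
wing [ 0.4917 -0.2868  0.078 ]
rackmid [ 0.5537 -0.2858  0.03  ]
slotR [ 0.5523 -0.0344  0.03  ]
slot275 [0.5508 0.0334 0.03  ]
blk [0.5498 0.2445 0.05  ]
pallet_near [0.5532 0.0565 0.036 ]
spool [ 0.3611 -0.0758  0.048 ]
bottle [ 0.7106 -0.1519  0.1   ]
```

View pics/crop0.png

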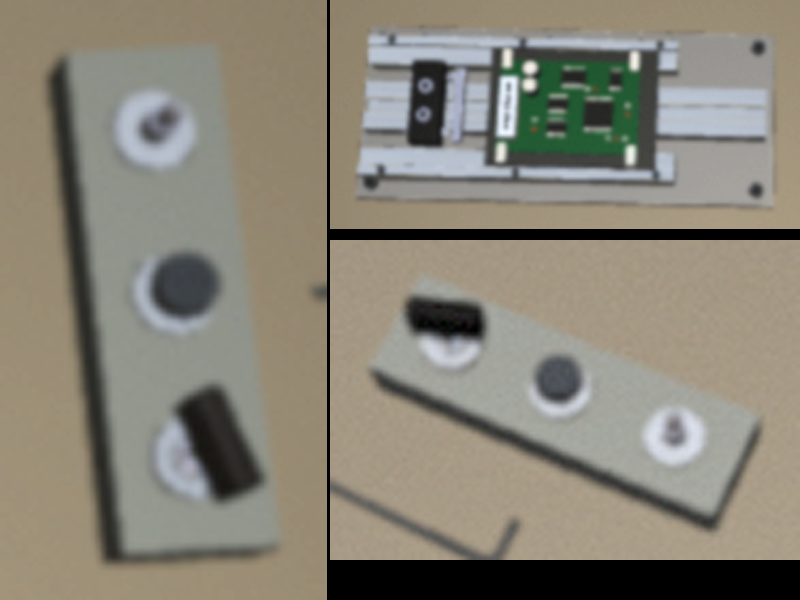

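The crop confirms it. The stop with the black wing is in the rack pocket nearest the robot, at top (430,237), with its wing about 18° from world x. The other two are the round-headed thumb screw and the slim pin. I'm moving above the stop to look from near.

Call:
move_arm([
  [35, -45, 0, -0.15, -1],
  [35, -45, 0, -0.15, -1],
  [35, -48, 0, -0.15, -1],
  [35, -48, 0, -0.15, -1],
  [35, -48, 0, -0.15, -1],
  [35, -48, 0, -0.15, -1],
  [35, -48, 0, -0.15, -1],
  [26, -48, 0, -0.15, -1],
  [0, -48, -4, -0.15, -1],
  [0, -48, -4, -0.15, -1],
  [0, -48, -4, -0.15, -1],
  [0, -48, -4, -0.15, -1],
])

```text
time: 1.3
tool_pos: [0.4531, -0.0426, 0.1838]
tool_rot: [-3.141, 0.0, 0.901]
contact_force: [0.5, -0.8, 0.6]
opening: 0.0916
grip_force: 0.0
```

Call:
move_arm([
  [0, -48, -4, -0.15, -1],
  [0, -48, -4, -0.15, -1],
  [0, -48, -4, -0.15, -1],
  [0, -48, -2, -0.15, -1],
  [0, 0, 0, 0, -1],
  [0, 0, 0, 0, -1],
])

```text
time: 1.9
tool_pos: [0.453, -0.2332, 0.1694]
tool_rot: [-3.14, 0.001, 0.306]
contact_force: [0.3, -0.2, -0.0]
opening: 0.0921
grip_force: 0.0
```

```bash
python3 - <<'E'
from h import *
s=monitor.observe(); print(s["time"],s["tool_pos"].round(4),s["tool_rot"].round(4),s["qpos"].round(3))
C=cal("wrist"); im=shot("wrist","w1")
np.save("w1C.npy",np.array([C[0].ravel(),np.full(9,C[1])])); np.save("w1T.npy",C[2])
g=im.max(2); m=(g<45).astype(np.uint8)
cs,_=cv2.findContours(m,0,2)
for c in sorted(cs,key=cv2.contourArea)[-6:]: print(cv2.contourArea(c),cv2.minAreaRect(c))
E
```

```text
1.9 [ 0.453  -0.2332  0.1694] [-3.1401e+00  9.0000e-04  3.0560e-01] [-0.626  0.342  1.613  0.     1.188  0.639]
251.0 ((402.0, 329.5), (27.0, 20.0), 90.0)
253.0 ((152.03302001953125, 326.7406005859375), (15.734830856323242, 33.315101623535156), 29.05460548400879)
373.5 ((290.7197265625, 326.65283203125), (20.351215362548828, 21.54834747314453), 61.38954162597656)
461.5 ((335.9073486328125, 98.07270812988281), (4.0047149658203125, 204.0048828125), 15.018359184265137)
903.0 ((360.3394775390625, 177.57901000976562), (51.2089958190918, 20.393627166748047), 88.56790161132812)
42710.0 ((279.49993896484375, 334.0), (558.9998779296875, 169.99996948242188), -0.0)
```

View pics/w1.png

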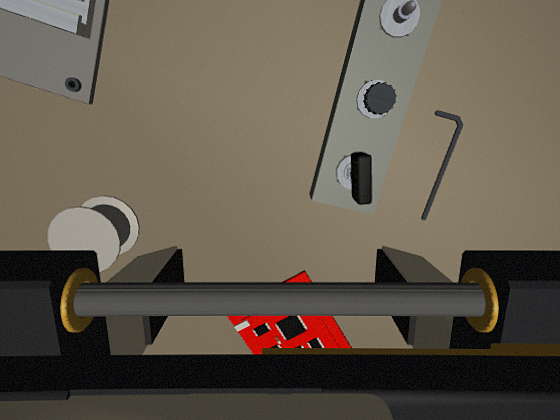

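The wrist view shows the wing at about (360,178), upright in the image, so its yaw nearly equals the tool yaw. The collar is at (350,173).

```bash
python3 - <<'E'
from h import *
C=cal("wrist")
print("cam",C[2][:3,3].round(3), "wing",onz(C,360.3,177.6,.07).round(4),"collar",onz(C,350,173,.036).round(4))
a,b=onz(C,361,153,.077),onz(C,361,203,.077); print(a,b,np.degrees(np.arctan2(*(a-b)[1::-1])))
# where should the axis at z=.07 appear
E
```

```text
cam [ 0.521 -0.211  0.355] wing [ 0.4943 -0.2877  0.07  ] collar [ 0.4922 -0.2865  0.036 ]
[ 0.51301379 -0.27941316  0.077     ] [ 0.47587616 -0.29371857  0.077     ] 21.0666869902546
```

Call:
move_arm([
  [20, -27, -15, 0.02, -1],
  [20, -27, -14, 0, -1],
  [0, 0, 0, 0, -1],
  [0, 0, 0, 0, -1],
])

```text
time: 2.35
tool_pos: [0.4936, -0.2849, 0.1406]
tool_rot: [-3.14, 0.001, 0.329]
contact_force: [0.6, 0.2, 0.3]
opening: 0.0918
grip_force: 0.0
```

```bash
python3 - <<'E'
from h import *
s=monitor.observe(); print(s["time"],s["tool_pos"].round(4),s["tool_rot"].round(4))
C=cal("wrist"); im=shot("wrist","w2")
for z in(.077,.036): print(z,np.round(proj(C,[.493,-.287,z]),1))
c=im[100:300,180:400]; cv2.imwrite("pics/w2c.png",cv2.resize(np.clip(c[:,:,::-1]*1.4,0,255).astype(np.uint8),None,fx=3,fy=3,interpolation=cv2.INTER_CUBIC))
E
```

```text
2.35 [ 0.4936 -0.2849  0.1406] [-3.1396e+00  1.0000e-03  3.2910e-01]
0.077 [281.7 218.1]
0.036 [281.4 204.5]
```

View pics/w2c.png

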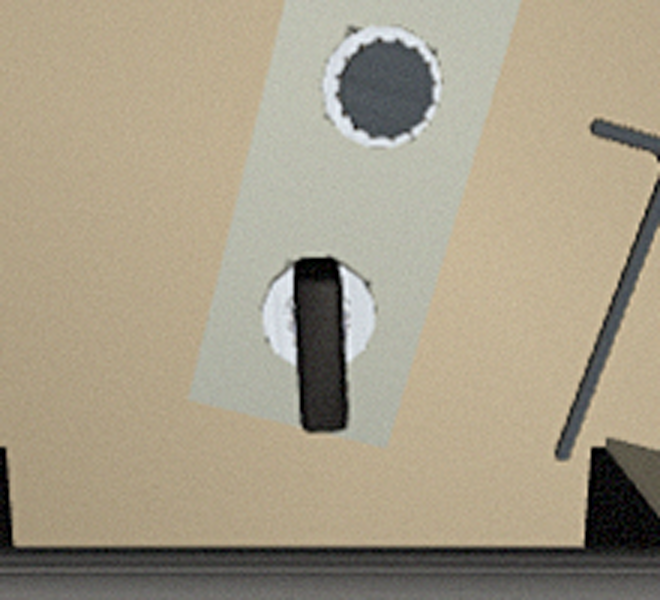

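The enlarged view shows the wing top centred at about (287,218) and leaning ~3° from the tool axis. The collar is centred at (287,205). I'll shift about 5 mm, descend and grip.

```bash
python3 - <<'E'
from h import *
C=cal("wrist")
print(onz(C,287,217.7,.077).round(4),onz(C,286.6,205,.036).round(4))
a,b=onz(C,180+316/3,100+280/3,.077),onz(C,180+325/3,100+430/3,.077); print(a,b,np.arctan2(*(a-b)[1::-1]))
E
```

```text
[ 0.4943 -0.2906  0.077 ] [ 0.4939 -0.2913  0.036 ]
[ 0.51110221 -0.28350795  0.077     ] [ 0.47593823 -0.29802014  0.077     ] 0.39140677367388965
```

Call:
move_arm([
  [0.5, -5, -30, 0.055, -1],
  [0, 0, -30, 0, -1],
  [0, 0, -20, 0, -1],
  [0, 0, -10, 0, -0.3],
  [0, 0, 0, 0, 0.2],
  [0, 0, 0, 0, 0.4],
], newtons=25)

```text
time: 3.0
tool_pos: [0.4947, -0.2916, 0.0526]
tool_rot: [3.14, -0.001, 0.382]
contact_force: [-0.7, 0.6, -0.0]
opening: 0.0724
grip_force: 0.0
```

Call:
move_arm([
  [0, 0, -1.5, 0, 0.7],
  [0, 0, 0, 0, 1],
  [0, 0, 0, 0, 1],
  [0, 0, 0, 0, 1],
  [0, 0, 0, 0, 1],
  [0, 0, 0, 0, 1],
  [0, 0, 0, 0, 1],
], newtons=35)

```text
time: 3.7
tool_pos: [0.4941, -0.2917, 0.0496]
tool_rot: [3.142, 0.0, 0.382]
contact_force: [-0.2, -0.4, 0.4]
opening: 0.0164
grip_force: 0.0
```

Call:
move_arm([
  [0, 0, 0, 0, 1],
  [0, 0, 0, 0, 1],
  [0, 0, 0, 0, 1],
])

```text
time: 4.0
tool_pos: [0.4946, -0.2918, 0.0508]
tool_rot: [3.141, -0.001, 0.382]
contact_force: [-1.3, 2.9, 9.3]
opening: 0.0011
grip_force: 5.2
```

The opening is 1 mm, so the wing isn't between the pads as expected. I'll look.

```bash
python3 - <<'E'
from h import *
s=monitor.observe(); print(s)
b=shot("wrist"); a=shot("scene")
o=np.hstack([cv2.resize(b[120:420,130:430],(400,400)),cv2.resize(a[260:380,170:290],(400,400),interpolation=cv2.INTER_CUBIC)])
cv2.imwrite("pics/g1.png",np.clip(o[:,:,::-1]*1.5,0,255).astype(np.uint8))
E
```

```text
{'time': 4.0, 'qpos': array([-6.66585178e-01,  5.83915814e-01,  1.57659410e+00,  2.66368329e-04,
        9.79734785e-01,  5.22211344e-01]), 'qvel': array([-0.00046604, -0.00328226,  0.00020053,  0.00194366,  0.00558175,
        0.00019973]), 'joint_efforts': array([-9.97817852e-01, -4.56444776e+01, -1.91152114e+01, -2.62561357e-01,
       -1.03125706e+00,  1.25799892e-03]), 'tool_pos': array([ 0.49460688, -0.29180692,  0.05079674]), 'tool_rot': array([ 3.14053479e+00, -8.64223588e-04,  3.81851979e-01]), 'contact_force': array([-1.33734846,  2.90382398,  9.27373948]), 'torque': array([ 0.45285653,  0.46105367, -0.00399092]), 'grip_force': 5.20195922737912, 'opening': 0.0011315478252855952}
```

View pics/g1.png

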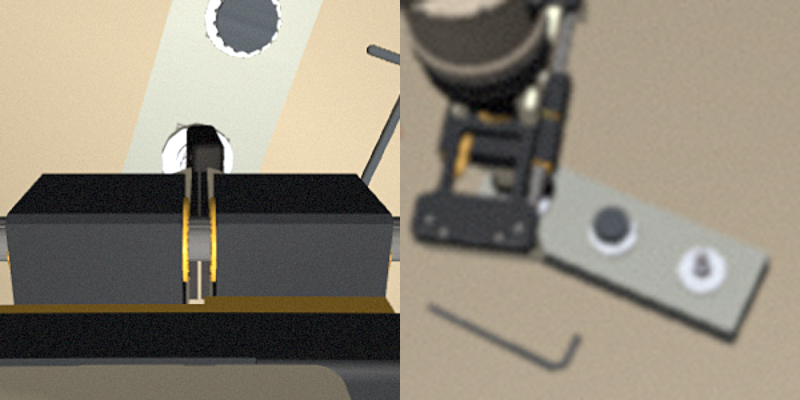

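Call:
move_arm([
  [0, 0, 0, 0, 1],
  [0, 0, 0, 0, 1],
  [0, 0, 0, 0, 1],
])

```text
time: 4.4
tool_pos: [0.4945, -0.2916, 0.0509]
tool_rot: [3.141, -0.001, 0.382]
contact_force: [-2.1, 3.0, 9.3]
opening: 0.0
grip_force: 5.2
```

Call:
move_arm([
  [0, 0, 3, 0, 1],
  [0, 0, 3, 0, 1],
  [0, 0, 3, 0, 1],
  [0, 0, 0, 0, 1],
  [0, 0, 0, 0, 1],
])

```text
time: 4.9
tool_pos: [0.4941, -0.2918, 0.0586]
tool_rot: [3.142, 0.0, 0.382]
contact_force: [-0.2, 0.2, 0.2]
opening: 0.0004
grip_force: 0.0
```

```bash
python3 - <<'E'
from h import *
print(monitor.observe()["torque"])
b=shot("wrist")
o=cv2.resize(b[150:420,180:380],(592,600),interpolation=cv2.INTER_CUBIC)
cv2.imwrite("pics/g2.png",np.clip(o[:,:,::-1]*2.2,0,255).astype(np.uint8))
E
```

```text
[-0.04259342  0.11327565  0.02521256]
```

View pics/g2.png

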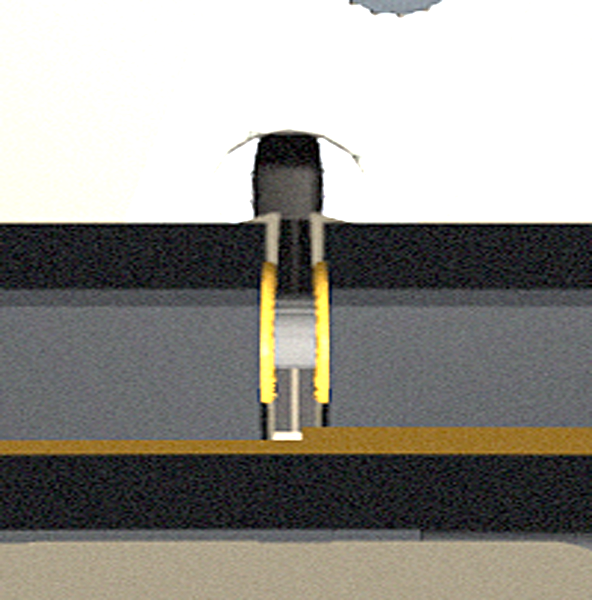

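```bash
python3 - <<'E'
from h import *
C=cal("wrist"); s=monitor.observe(); print(s["tool_pos"],"tcp px",proj(C,s["tool_pos"]))
ax=np.array([.4942,-.291]); d=np.array([np.cos(.385),np.sin(.385)]); n=np.array([-d[1],d[0]])
f=lambda p:((p[0]-180)*2.96,(p[1]-150)*2.222)
for t in(20,0,-20):
  for z in(.077,.049):
    print(t,z,[np.round(f(proj(C,[*(ax+d*t/1e3+n*w/1e3),z]))) for w in(-6,6)])
for w in(-16,16): print("collar",np.round(f(proj(C,[*(ax+n*w/1e3),.036]))), np.round(f(proj(C,[*(ax+d*w/1e3),.036]))))
E
```

```text
[ 0.49403899 -0.29169209  0.05843445] tcp px (np.float64(279.0634069317893), np.float64(247.960318501707))
20 0.077 [array([326., 161.]), array([253., 161.])]
20 0.049 [array([321., 129.]), array([258., 129.])]
0 0.077 [array([325., 245.]), array([255., 246.])]
0 0.049 [array([321., 203.]), array([260., 203.])]
-20 0.077 [array([325., 325.]), array([256., 325.])]
-20 0.049 [array([321., 274.]), array([261., 274.])]
collar [367. 187.] [291. 241.]
collar [213. 187.] [290. 131.]
```

The wing projects exactly at its nominal place. The visible fingertip corners, open and shut, both work out about 26 mm behind the reported TCP. The contact height agrees: the fingers shut on top of the wing, which is at 77 mm. I'll treat the real tips as TCP z + 26 mm and retry at TCP z = 0.040, which is safe on either reading.

Call:
move_arm([
  [0, 0, 12, 0, 0],
  [0, 0, 0, 0, 0],
  [0, 0, 0, 0, 0],
  [0, 0, 0, 0, 0],
  [0, 0, 0, 0, 0],
  [0, 0, -15, 0, 0],
  [0, 0, -15, 0, 0],
  [0, 0, 0, 0, 0],
  [0, 0, 0, 0, 0],
])

```text
time: 5.85
tool_pos: [0.4941, -0.2917, 0.0406]
tool_rot: [-3.141, 0.0, 0.382]
contact_force: [-0.2, -0.1, 0.1]
opening: 0.0456
grip_force: 0.0
```

Call:
move_arm([
  [0, 0, 0, 0, 1],
  [0, 0, 0, 0, 1],
  [0, 0, 0, 0, 1],
  [0, 0, 0, 0, 1],
  [0, 0, 0, 0, 1],
  [0, 0, 0, 0, 1],
  [0, 0, 0, 0, 1],
], newtons=15)

```text
time: 6.55
tool_pos: [0.4942, -0.2917, 0.0408]
tool_rot: [3.141, -0.0, 0.382]
contact_force: [0.4, 0.9, 0.9]
opening: 0.012
grip_force: 14.9
```

Gripped at 12 mm, which confirms the 26 mm offset. I'll reopen slightly, go 14 mm deeper for a full pad grip, and close.

Call:
move_arm([
  [0, 0, 0, 0, 0.6],
  [0, 0, 0, 0, 0.6],
  [0, 0, -7, 0, 0.6],
  [0, 0, -7, 0, 0.6],
  [0, 0, 0, 0, 0.6],
  [0, 0, 0, 0, 1],
  [0, 0, 0, 0, 1],
  [0, 0, 0, 0, 1],
  [0, 0, 0, 0, 1],
], newtons=40)

```text
time: 7.45
tool_pos: [0.4941, -0.2917, 0.0267]
tool_rot: [3.141, -0.0, 0.382]
contact_force: [1.2, 0.2, -2.0]
opening: 0.0118
grip_force: 40.0
```

```bash
python3 - <<'E'
from h import *
# fixture: find slot edges/holes in top0: print bright grey contour candidates
b=cv2.imread("pics/top0.png"); C=cal("top")
g=cv2.cvtColor(b,6); hs=cv2.cvtColor(b,cv2.COLOR_BGR2HSV)
# column profiles across slot (rows) for open part
for u in(268,276,284,292,298): print(u,g[188:232,u])
for v in(205,209,213): print("row",v,g[v,250:312])
E
```

```text
268 [ 99  99  98  99  98  98  98 100 100 101 105 115 124 127 129 130 129 125
 117 120 127 129 130 129 127 128 129 130 127 111  79  66  87 102 105 105
 104 105 106 106 106 106 107 106]
276 [100 100 100 100 100 100 101 100 101 101 104 112 122 127 129 129 129 124
 114 119 126 128 128 128 128 128 128 129 127 112  78  59  83 101 105 105
 106 106 106 106 106 106 106 108]
284 [101 100 100 100 101 100 101 101 102 101 103 110 120 126 128 129 128 123
 110 115 125 127 127 127 128 128 128 128 129 121  89  58  73  95 104 105
 106 106 107 107 106 107 107 107]
292 [ 99 101 101 101 101 101 102 101 102 102 104 110 120 126 127 127 128 125
 117 119 125 127 127 125 128 128 127 126 128 122  95  67  76  96 105 106
 106 106 106 107 107 107 107 107]
298 [ 99 101 100 101 101 101 101 101 102 101 103 107 119 125 126 126 127 125
 113 109 118 125 126 125 127 127 126 126 126 121  92  60  67  91 105 106
 106 106 106 107 107 107 107 108]
row 205 [ 46  45  44  42  42  43  43  45  62  96 117 122 123 124 125 125 125 125
 125 124 124 123 123 123 123 123 124 125 125 125 125 124 124 123 123 123
 123 123 125 125 125 124 125 124 125 125 125 125 125 125 125 119 109 101
  91  91  97  98  98  99  99  99]
row 209 [ 46  44  43  43  42  43  44  49  69 104 125 129 130 129 129 129 130 129
 129 128 129 129 128 128 128 127 128 128 128 128 128 127 127 127 127 127
 127 127 127 127 128 127 127 126 125 125 125 125 125 125 123 117 107 100
  88  89  97  99 100  99  99  99]
row 213 [ 48  46  44  44  44  44  45  54  81 111 126 128 129 129 128 129 128 129
 128 129 128 128 128 128 128 128 128 128 128 128 128 129 128 128 128 129
 128 128 128 128 129 128 128 128 128 127 127 127 127 127 125 118 109 101
  87  88  98 100 100 100 100 100]
```

Call:
move_arm([
  [0, 0, 10, 0, 1],
  [0, 0, 25, 0, 1],
  [0, 0, 35, 0, 1],
  [7, 20, 5, 0.14, 1],
  [8, 35, 0, 0.15, 1],
  [8, 35, 0, 0.15, 1],
  [8, 35, 0, 0.15, 1],
  [8, 35, 0, 0.15, 1],
  [8, 35, 0, 0.15, 1],
  [8, 30, 0, 0.15, 1],
  [3, 17, 0, 0.15, 1],
  [0, 0, 0, 0, 1],
])

```text
time: 8.65
tool_pos: [0.5525, -0.0475, 0.1025]
tool_rot: [3.141, -0.0, 1.577]
contact_force: [-0.7, -0.2, -0.7]
opening: 0.0117
grip_force: 40.0
```

```bash
python3 - <<'E'
from h import *
s=monitor.observe(); print(s["tool_pos"].round(4),s["tool_rot"].round(4))
im=shot("wrist","w3")
s=monitor.observe(); np.savez("w3.npz",p=s["tool_pos"],r=s["tool_rot"]); print(s["tool_pos"].round(4))
C=cal("wrist")
for y in(0,-.034,.03,.056): print(y,np.round(proj(C,[.552,y,.03]),1))
E
```

```text
[ 0.5525 -0.0475  0.1025] [ 3.1406e+00 -2.0000e-04  1.5772e+00]
[ 0.5524 -0.0489  0.1024]
0 [277.8 146.6]
-0.034 [277.8 193.2]
0.03 [277.7 102.4]
0.056 [277.7  61.6]
```

View pics/w3.png

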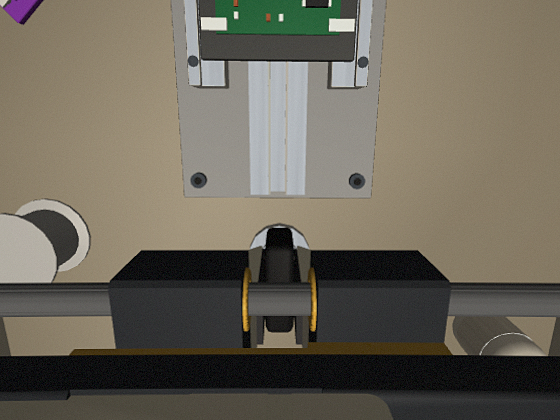

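The wrist view shows the stop in hand (collar near (280,237)). The slot runs upward from (278,195) to the pallet edge at about v=61, and the rail's edges are at about u=249 and 307. I'll take row profiles next.

```bash
python3 - <<'E'
from h import *
im=cv2.imread("pics/w3.png"); g=cv2.cvtColor(im,6).astype(int)
for v in(80,110,140,170,185): print(v,g[v-2:v+3,244:312].mean(0).round().astype(int))
print("edge col",[g[50:75,u].tolist() for u in(240,320)])
print("rail end",g[185:205,262].tolist())
C=cal("wrist")
print(onz(C,262,195,.03))
E
```

```text
80 [142 144 141 140 163 186 185 182 181 183 184 184 184 184 185 183 181 180
 176 178 181 181 184 181 179 173 176 183 182 180 182 183 185 186 184 183
 182 181 177 179 180 181 175 174 182 185 182 181 180 182 184 185 185 184
 183 184 181 178 178 180 181 183 186 172 137 141 140 143]
110 [144 144 143 141 150 174 186 184 182 183 182 184 184 184 182 182 181 181
 178 177 181 183 186 184 179 175 179 184 182 183 182 183 185 183 181 182
 180 180 178 181 178 170 172 176 184 184 185 182 182 183 183 185 183 183
 181 182 180 178 179 181 186 189 176 145 141 143 144 143]
140 [145 145 145 145 142 164 189 186 185 183 181 182 183 183 182 181 178 180
 180 178 180 184 188 185 178 171 177 185 183 184 181 182 182 180 178 178
 179 180 179 185 173 157 173 179 187 185 185 183 182 182 183 182 180 179
 178 180 179 179 181 185 189 179 154 142 143 144 145 145]
170 [147 146 147 145 145 152 176 185 184 183 183 181 181 180 177 177 177 178
 180 181 182 184 188 186 177 169 175 185 183 182 183 181 180 177 175 177
 178 180 182 184 176 160 170 181 185 184 184 183 181 182 181 178 177 176
 178 181 181 181 183 189 186 164 142 145 147 146 145 147]
185 [147 148 146 147 146 148 169 186 185 183 182 181 182 180 179 176 174 176
 180 181 181 183 187 188 179 168 174 186 183 182 180 179 179 176 173 176
 178 181 181 184 182 169 170 182 185 185 184 181 180 180 180 176 175 176
 178 180 182 182 183 189 179 153 144 146 147 147 145 147]
edge col [[71, 75, 75, 70, 67, 72, 70, 69, 71, 31, 22, 137, 148, 141, 138, 143, 142, 142, 140, 142, 142, 143, 139, 142, 144], [70, 72, 74, 71, 73, 73, 70, 72, 72, 62, 27, 27, 160, 146, 139, 144, 143, 143, 140, 138, 141, 144, 140, 141, 144]]
rail end [178, 183, 179, 179, 178, 178, 178, 176, 181, 170, 144, 142, 120, 126, 153, 153, 152, 151, 149, 149]
[ 0.5403033  -0.03533436  0.03      ]
```

```bash
python3 - <<'E'
from h import *
C=cal("wrist")
a=onz(C,277.4,185,.03); b=onz(C,277.8,80,.03); print(a,b,np.arctan2(b[1]-a[1],b[0]-a[0]))
print("pallet edge",onz(C,240,60.5,.03),onz(C,320,61.5,.03), "railend",onz(C,278,195,.03))
# collar of held stop: predicted centre if on tool axis
s=monitor.observe(); p=s["tool_pos"]; o=p-[0,0,.0047]
for h in(.008,.014): print(np.round([proj(C,o+[dx,dy,h]) for dx,dy in((.016,0),(-.016,0),(0,.016))],1))
im=cv2.imread("pics/w3.png"); g=cv2.cvtColor(im,6).astype(int)
print(g[222:250,279].tolist()); print([g[v,240:320].tolist() for v in(240,)])
E
```

```text
[ 0.55170216 -0.02782525  0.03      ] [0.5520547  0.04448925 0.03      ] 1.5659212366256587
pallet edge [0.52677252 0.05666559 0.03      ] [0.58032488 0.05605919 0.03      ] railend [ 0.55213784 -0.03533319  0.03      ]
[[307.5 249.3]
 [248.7 249.3]
 [278.1 221.2]]
[[308.4 253.5]
 [247.8 253.5]
 [278.1 224.5]]
[133, 83, 60, 100, 172, 167, 0, 7, 10, 10, 2, 12, 1, 5, 9, 0, 12, 13, 0, 13, 9, 2, 7, 8, 11, 23, 24, 24]
[[149, 152, 144, 152, 150, 149, 148, 152, 149, 150, 151, 149, 110, 112, 175, 187, 177, 176, 179, 180, 183, 184, 183, 180, 189, 155, 23, 0, 2, 15, 5, 10, 15, 10, 7, 8, 2, 21, 13, 0, 8, 10, 1, 4, 11, 4, 13, 0, 5, 5, 8, 3, 55, 149, 194, 184, 181, 180, 177, 174, 177, 179, 180, 184, 164, 115, 107, 145, 141, 143, 142, 140, 142, 142, 138, 140, 141, 142, 139, 139]]
```

Slot centre is x≈0.552 and yaw 1.566. The rail end is at y≈−0.035, so the slot mouth is at y≈0.005. The pallet edge is at y≈0.0565. I'll move above the mouth.

Call:
move_arm([
  [-0.5, 27, -15, -0.01, 1],
  [-0.5, 28, -25, 0, 1],
  [0, 0, -17, 0, 1],
  [0, 0, 0, 0, 1],
  [0, 0, 0, 0, 1],
])

```text
time: 9.2
tool_pos: [0.5515, 0.0041, 0.0452]
tool_rot: [3.141, 0.0, 1.559]
contact_force: [0.3, 0.5, -1.5]
opening: 0.0116
grip_force: 40.0
```

```bash
python3 - <<'E'
from h import *
s=monitor.observe(); print(s["time"],s["tool_pos"].round(4),s["tool_rot"].round(4))
a=shot("scene"); t=shot("top"); cs,ct=cal("scene"),cal("top")
# held-stop collar seen by scene
o=s["tool_pos"]-[0,0,.0047]
print("scene foot px",np.round(proj(cs,o),1),"top",np.round(proj(ct,o),1))
im=shot("wrist","w4"); C=cal("wrist"); g=cv2.cvtColor(im,7).astype(int)
for v in(130,160,190,200): print(v,g[v-2:v+3,240:320].mean(0).round().astype(int).tolist())
print(np.round(proj(C,[.5519,.03,.03]),1),np.round(proj(C,o+[0,.016,.014]),1))
E
```

```text
9.2 [0.5515 0.0041 0.0452] [3.1411e+00 3.0000e-04 1.5590e+00]
scene foot px [290.6 231.3] top [283.8 207.8]
130 [76, 76, 77, 76, 77, 76, 75, 77, 78, 75, 77, 76, 75, 78, 75, 77, 76, 75, 78, 76, 76, 77, 77, 76, 76, 75, 75, 76, 76, 75, 76, 77, 77, 75, 76, 76, 75, 78, 74, 76, 78, 77, 76, 76, 76, 77, 76, 74, 75, 75, 76, 77, 77, 76, 76, 75, 77, 76, 75, 77, 78, 76, 76, 75, 76, 76, 77, 75, 76, 76, 76, 74, 77, 76, 76, 77, 76, 76, 75, 76]
160 [164, 198, 205, 203, 199, 199, 198, 200, 200, 202, 202, 205, 203, 201, 201, 200, 199, 196, 193, 197, 198, 199, 201, 200, 196, 196, 185, 183, 204, 199, 197, 199, 200, 201, 202, 202, 204, 201, 200, 199, 198, 196, 194, 198, 200, 199, 194, 188, 195, 204, 202, 201, 200, 199, 200, 199, 202, 202, 203, 203, 201, 201, 200, 199, 197, 196, 195, 196, 199, 201, 204, 194, 165, 141, 146, 146, 145, 147, 147, 147]
190 [144, 156, 190, 206, 203, 200, 199, 199, 200, 200, 201, 202, 202, 201, 201, 199, 198, 197, 196, 195, 196, 198, 202, 202, 201, 196, 194, 185, 185, 203, 200, 200, 199, 201, 202, 203, 201, 200, 198, 199, 197, 195, 195, 198, 199, 200, 195, 188, 192, 202, 203, 200, 199, 198, 198, 199, 202, 200, 201, 203, 200, 198, 198, 197, 197, 195, 195, 198, 200, 202, 206, 187, 150, 145, 145, 146, 146, 148, 146, 145]
200 [145, 142, 175, 207, 202, 201, 200, 200, 198, 199, 202, 201, 202, 200, 199, 198, 198, 199, 194, 195, 196, 199, 201, 203, 202, 197, 196, 177, 177, 205, 201, 200, 200, 202, 200, 201, 202, 197, 197, 198, 199, 195, 195, 196, 201, 199, 194, 186, 190, 202, 203, 200, 200, 199, 199, 199, 201, 201, 202, 201, 199, 198, 198, 199, 197, 196, 195, 198, 200, 203, 205, 188, 149, 146, 145, 147, 147, 147, 147, 146]
[277.3 195.5] [276.5 224.3]
```

Call:
move_arm([
  [-0.3, 0, -5, 0.007, 1],
  [0, 0, -4, 0, 1],
  [0, 0, -3, 0, 1],
  [0, 0, -3, 0, 1],
  [0, 0, 0, 0, 1],
])

```text
time: 9.85
tool_pos: [0.5505, 0.0053, 0.0291]
tool_rot: [-3.141, -0.0, 1.569]
contact_force: [0.6, 0.4, -1.7]
opening: 0.0118
grip_force: 40.0
```

The foot is in the slot with no force. I'll lower it until the collar touches the rail.

Call:
move_arm([
  [0, 0, -1.5, 0, 1],
  [0, 0, -1, 0, 1],
  [0, 0, 0, 0, 1],
])

```text
time: 10.15
tool_pos: [0.5508, 0.0053, 0.027]
tool_rot: [-3.142, -0.0, 1.569]
contact_force: [-0.5, -0.1, -1.1]
opening: 0.0117
grip_force: 40.0
```

Call:
move_arm([
  [0, 6, -0.2, 0, 1],
  [0, 7, 0, 0, 1],
  [0, 7, 0, 0, 1],
  [0, 7, 0, 0, 1],
  [0, 4, 0, 0, 1],
  [0, 2, 0, 0, 1],
  [0, 2, 0, 0, 1],
  [0, 2, 0, 0, 1],
  [0, 2, 0, 0, 1],
  [0, 2, 0, 0, 1],
])

```text
time: 11.15
tool_pos: [0.5509, 0.0461, 0.0269]
tool_rot: [3.141, 0.0, 1.569]
contact_force: [-0.2, -0.8, -1.5]
opening: 0.0115
grip_force: 40.0
```

Call:
move_arm([
  [0, 1.5, 0, 0, 1],
  [0, 1.5, 0, 0, 1],
  [0, 1, 0, 0, 1],
  [0, 1, 0, 0, 1],
])

```text
time: 11.55
tool_pos: [0.5508, 0.0513, 0.0269]
tool_rot: [3.142, 0.0, 1.569]
contact_force: [0.3, -0.9, -1.5]
opening: 0.0118
grip_force: 40.0
```

Call:
move_arm([
  [0, 1, 0, 0, 1],
  [0, 1, 0, 0, 1],
])

```text
time: 11.75
tool_pos: [0.5508, 0.0533, 0.0269]
tool_rot: [3.141, 0.0, 1.569]
contact_force: [-0.2, -0.7, -1.2]
opening: 0.0118
grip_force: 40.0
```

Call:
move_arm([
  [0, 1, 0, 0, 1],
  [0, 1, 0, 0, 1],
])

```text
time: 11.95
tool_pos: [0.5508, 0.0554, 0.0269]
tool_rot: [3.142, 0.0, 1.569]
contact_force: [0.6, -0.6, -1.1]
opening: 0.0118
grip_force: 40.0
```

Call:
move_arm([
  [0, 1, 0, 0, 1],
  [0, 1, 0, 0, 1],
])

```text
time: 12.15
tool_pos: [0.5509, 0.0574, 0.027]
tool_rot: [3.141, 0.0, 1.569]
contact_force: [0.2, -0.7, -1.4]
opening: 0.0119
grip_force: 40.0
```

```bash
python3 - <<'E'
from h import *
s=monitor.observe(); y=s["tool_pos"][1]
im=shot("wrist","w5"); t=shot("top","t5"); g=cv2.cvtColor(im,7).astype(int); C=cal("wrist")
e=[proj(C,[.5515,y+.016,.036]),proj(C,[.5315,y+.016,.036])]; print("expected edge if touching",np.round(e,1))
print(g[200:250,245].tolist())
gt=cv2.cvtColor(t,7).astype(int); print(gt[206,165:205].tolist())
Ct=cal("top"); print([(u,onz(Ct,u,206,.034)[1].round(4)) for u in(175,180,185,190,195)])
E
```

```text
expected edge if touching [[279.3 224.6]
 [240.6 224.7]]
[76, 81, 78, 73, 75, 75, 78, 80, 74, 77, 78, 76, 79, 78, 81, 79, 74, 79, 74, 74, 73, 84, 77, 71, 98, 183, 233, 222, 223, 222, 221, 223, 223, 222, 221, 221, 222, 221, 222, 222, 223, 221, 223, 223, 222, 224, 222, 224, 234, 210]
[31, 39, 39, 31, 26, 24, 22, 22, 19, 24, 48, 79, 105, 117, 119, 120, 121, 122, 122, 123, 125, 126, 123, 109, 90, 68, 47, 36, 42, 58, 64, 62, 59, 56, 55, 56, 58, 60, 61, 64]
[(175, np.float64(0.2337)), (180, np.float64(0.2232)), (185, np.float64(0.2127)), (190, np.float64(0.2022)), (195, np.float64(0.1916))]
```

```bash
python3 - <<'E'
from h import *
a=cv2.cvtColor(cv2.imread("pics/top0.png"),6).astype(int);b=cv2.cvtColor(cv2.imread("pics/t5.png"),6).astype(int)
for v in(190,200,206,215): print(v,a[v,165:212].tolist()); print(v,b[v,165:212].tolist())
o=np.vstack([cv2.imread("pics/top0.png")[165:255,130:315],cv2.imread("pics/t5.png")[165:255,130:315]])
cv2.imwrite("pics/cmp.png",np.clip(cv2.resize(o,None,fx=3.2,fy=3.2,interpolation=cv2.INTER_CUBIC)*1.5,0,255).astype(np.uint8))
E
```

```text
190 [21, 23, 23, 24, 24, 23, 24, 26, 27, 30, 47, 69, 79, 82, 87, 90, 91, 90, 88, 87, 88, 88, 88, 89, 90, 91, 92, 87, 70, 48, 41, 46, 80, 125, 146, 141, 102, 60, 45, 44, 63, 107, 141, 152, 152, 133, 92]
190 [24, 23, 24, 24, 24, 24, 25, 26, 28, 33, 50, 74, 84, 85, 87, 95, 100, 102, 101, 101, 101, 101, 101, 101, 100, 96, 87, 74, 61, 58, 79, 95, 99, 99, 99, 99, 99, 99, 98, 98, 97, 96, 95, 93, 93, 92, 91]
200 [62, 77, 81, 80, 67, 45, 27, 22, 19, 21, 49, 97, 118, 118, 117, 117, 112, 95, 96, 114, 124, 124, 125, 125, 125, 123, 119, 92, 60, 43, 52, 94, 141, 155, 129, 112, 142, 155, 124, 77, 64, 90, 107, 110, 101, 74, 43]
200 [67, 81, 88, 86, 72, 48, 28, 21, 19, 20, 36, 64, 88, 104, 110, 112, 112, 112, 112, 113, 113, 113, 113, 109, 97, 79, 59, 44, 44, 62, 80, 86, 88, 87, 84, 79, 75, 72, 71, 73, 73, 72, 71, 69, 67, 66, 66]
206 [29, 38, 37, 30, 24, 23, 23, 22, 20, 36, 76, 109, 122, 122, 119, 119, 115, 98, 107, 122, 125, 125, 125, 125, 124, 124, 117, 86, 53, 43, 68, 123, 151, 137, 115, 125, 148, 148, 109, 64, 47, 45, 46, 45, 45, 45, 46]
206 [31, 39, 39, 31, 26, 24, 22, 22, 19, 24, 48, 79, 105, 117, 119, 120, 121, 122, 122, 123, 125, 126, 123, 109, 90, 68, 47, 36, 42, 58, 64, 62, 59, 56, 55, 56, 58, 60, 61, 64, 64, 65, 66, 67, 67, 67, 68]
215 [23, 22, 23, 23, 23, 24, 22, 20, 39, 81, 108, 115, 111, 113, 116, 111, 92, 92, 109, 117, 118, 119, 119, 119, 118, 111, 86, 57, 43, 54, 95, 142, 158, 139, 129, 149, 156, 126, 78, 52, 47, 46, 47, 49, 55, 56, 51]
215 [23, 23, 24, 24, 23, 24, 23, 20, 30, 57, 80, 101, 114, 117, 119, 121, 123, 124, 126, 127, 129, 129, 117, 96, 75, 59, 54, 57, 59, 60, 61, 62, 63, 64, 66, 69, 70, 70, 70, 70, 71, 71, 72, 72, 72, 72, 74]
```

View pics/cmp.png

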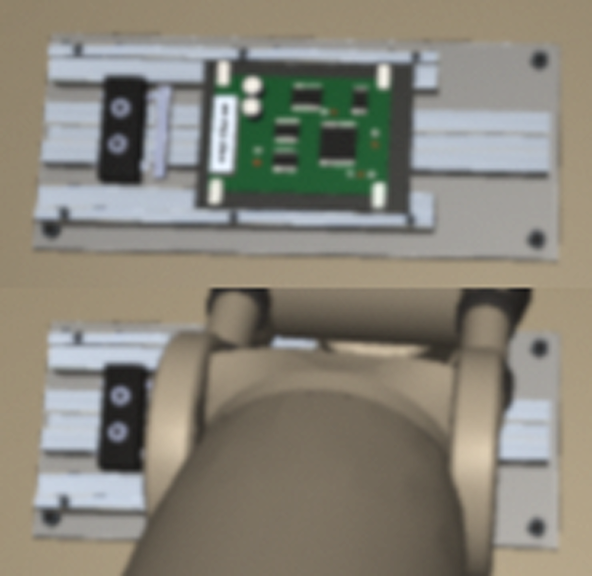

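Upper half: the pad face is at about u=182, or y≈0.217. Lower half: the arm now hides the pallet. Its far edge should be at y≈0.213, so I'll creep forward and watch the force.

Call:
move_arm([
  [0, 1, 0, 0, 1],
  [0, 0.5, 0, 0, 1],
])

```text
time: 12.45
tool_pos: [0.5508, 0.0588, 0.0269]
tool_rot: [3.141, 0.0, 1.569]
contact_force: [-0.6, -1.3, -0.1]
opening: 0.0119
grip_force: 40.0
```

Call:
move_arm([
  [0, 0.5, 0, 0, 1],
  [0, 0.5, 0, 0, 1],
])

```text
time: 12.65
tool_pos: [0.5509, 0.0598, 0.0269]
tool_rot: [3.141, 0.0, 1.569]
contact_force: [-0.3, -1.3, -1.2]
opening: 0.0119
grip_force: 40.0
```

Call:
move_arm([
  [0, 0.5, 0, 0, 1],
  [0, 0.5, 0, 0, 1],
])

```text
time: 12.85
tool_pos: [0.5508, 0.0608, 0.027]
tool_rot: [3.141, 0.0, 1.569]
contact_force: [-0.4, -2.1, -2.0]
opening: 0.0118
grip_force: 40.0
```

Call:
move_arm([
  [0, 0.5, 0, 0, 1],
  [0, 0.5, 0, 0, 1],
])

```text
time: 13.05
tool_pos: [0.5509, 0.0618, 0.0269]
tool_rot: [3.141, 0.0, 1.569]
contact_force: [0.3, -1.5, -1.6]
opening: 0.0117
grip_force: 40.0
```

Call:
move_arm([
  [0, 0.5, 0, 0, 1],
  [0, 0.5, 0, 0, 1],
])

```text
time: 13.25
tool_pos: [0.5509, 0.0622, 0.027]
tool_rot: [3.141, 0.001, 1.569]
contact_force: [0.0, -6.2, -0.9]
opening: 0.0119
grip_force: 40.0
```

Call:
move_arm([
  [0, 0.5, 0, 0, 1],
  [0, 0.5, 0, 0, 1],
])

```text
time: 13.45
tool_pos: [0.5511, 0.0627, 0.027]
tool_rot: [3.141, 0.002, 1.569]
contact_force: [1.0, -7.7, -2.2]
opening: 0.0117
grip_force: 40.0
```

Call:
move_arm([
  [0, 0.5, 0, 0, 1],
  [0, 0.5, 0, 0, 1],
  [0, 0, 0, 0, 1],
])

```text
time: 13.75
tool_pos: [0.5512, 0.0633, 0.027]
tool_rot: [3.141, 0.002, 1.569]
contact_force: [0.1, -7.9, -1.2]
opening: 0.0117
grip_force: 40.0
```

Call:
move_arm([
  [0, 0.2, -1, 0, 1],
  [0, 0, -1, 0, 1],
  [0, 0, -1, 0, 1],
  [0, 0, -1, 0, 1],
  [0, 0, 0, 0, 1],
])

```text
time: 14.25
tool_pos: [0.5514, 0.0633, 0.0243]
tool_rot: [3.14, 0.002, 1.569]
contact_force: [-3.4, -9.9, 11.5]
opening: 0.0118
grip_force: 40.0
```

Call:
move_arm([
  [0, 0, -0.7, 0, 1],
  [0, 0, -0.5, 0, 1],
  [0, 0, 0, 0, 1],
])

```text
time: 14.55
tool_pos: [0.5515, 0.0633, 0.0235]
tool_rot: [3.14, 0.002, 1.569]
contact_force: [-3.7, -9.4, 12.5]
opening: 0.0117
grip_force: 40.0
```

Call:
move_arm([
  [0, 0, 0, -0.08, 1],
  [0, 0, 0, -0.1, 1],
  [0, 0, 0, -0.1, 1],
  [0, 0, 0, -0.1, 1],
])

```text
time: 14.95
tool_pos: [0.5513, 0.0633, 0.0235]
tool_rot: [3.139, 0.002, 1.185]
contact_force: [-4.4, -8.8, 12.0]
opening: 0.012
grip_force: 40.0
```

It turns freely, so I'll continue.

Call:
move_arm([
  [0, 0, 0, -0.1, 1],
  [0, 0, 0, -0.1, 1],
  [0, 0, 0, -0.1, 1],
  [0, 0, 0, -0.1, 1],
  [0, 0, 0, -0.1, 1],
  [0, 0, 0, -0.1, 1],
])

```text
time: 15.55
tool_pos: [0.5509, 0.0632, 0.0234]
tool_rot: [3.139, 0.001, 0.586]
contact_force: [-4.7, -10.0, 13.1]
opening: 0.0119
grip_force: 40.0
```

Call:
move_arm([
  [0, 0, 0, -0.1, 1],
  [0, 0, 0, -0.1, 1],
  [0, 0, 0, -0.1, 1],
  [0, 0, 0, -0.1, 1],
  [0, 0, 0, -0.1, 1],
  [0, 0, 0, -0.07, 1],
  [0, 0, 0, 0, 1],
])

```text
time: 16.25
tool_pos: [0.5508, 0.063, 0.0233]
tool_rot: [3.139, -0.0, 0.017]
contact_force: [-5.5, -11.4, 12.9]
opening: 0.0118
grip_force: 40.0
```

Call:
move_arm([
  [-0.4, 0, 1, 0, 1],
  [-0.4, 0, 1, 0, 1],
  [0, 0, 0.8, 0, 1],
  [0, 0, 0, 0, 1],
])

```text
time: 16.65
tool_pos: [0.5506, 0.063, 0.0244]
tool_rot: [3.139, -0.001, 0.019]
contact_force: [1.4, -10.6, -4.9]
opening: 0.0118
grip_force: 40.0
```

The lock holds against the upward pull. I'll relax and let go.

Call:
move_arm([
  [-0.1, 0, -0.7, 0, 1],
  [0, 0, 0, 0, 0.8],
  [0, 0, 0, 0, 0.6],
  [0, 0, 0, 0, 0.4],
  [0, 0, 0, 0, 0.4],
  [0, 0, 0, 0, 0.4],
])

```text
time: 17.25
tool_pos: [0.5499, 0.0654, 0.0238]
tool_rot: [-3.141, 0.0, 0.019]
contact_force: [0.4, 0.3, -0.5]
opening: 0.0272
grip_force: 0.0
```

Call:
move_arm([
  [0.5, -2, 0, 0, 0.3],
  [0, 0, 0, 0, 0.1],
  [0, 0, 0, 0, 0.1],
  [0, 0, 15, 0, 0.1],
  [0, 0, 25, 0, 0.1],
  [0, 0, 30, 0, 0.1],
  [0, 0, 10, 0, 0.1],
  [0, 0, 0, 0, 0.1],
])

```text
time: 18.05
tool_pos: [0.5514, 0.063, 0.1051]
tool_rot: [3.141, -0.003, 0.019]
contact_force: [1.1, -0.9, -0.1]
opening: 0.0412
grip_force: 0.0
```

```bash
python3 - <<'E'
from h import *
s=monitor.observe(); print(s["time"],s["tool_pos"].round(4),s["tool_rot"].round(4),s["contact_force"].round(1))
C=cal("wrist"); im=shot("wrist","w6")
p=[(.5511,.0630),]
for z in(.075,.034): print(z,np.round(proj(C,[.5511,.063,z]),1))
for dy in (.014,.016,.018): print("edge", np.round(proj(C,[.53,.063+dy,.036]),1), np.round(proj(C,[.575,.063+dy,.036]),1))
c=im[90:290,180:440]; cv2.imwrite("pics/w6c.png",cv2.resize(np.clip(c[:,:,::-1]*1.2,0,255).astype(np.uint8),None,fx=3,fy=3,interpolation=cv2.INTER_CUBIC))
E
```

```text
18.05 [0.5514 0.063  0.1051] [ 3.1414 -0.0033  0.0188] [ 1.1 -0.9 -0.1]
0.075 [279.4 231.6]
0.034 [279.3 214.5]
edge [260.3 241.8] [260.5 183.1]
edge [257.6 241.7] [257.8 183. ]
edge [255.  241.7] [255. 183.]
```

View pics/w6c.png

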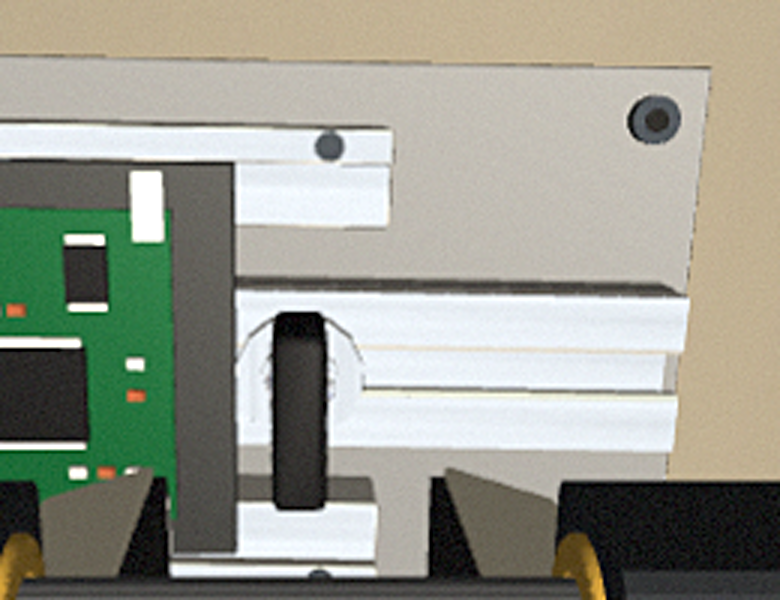

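The wing now stands across the slot (locked) and the collar touches the pallet edge at crop x≈236. I'll move the arm clear and check in the top view that the pad is still compressed.

Call:
move_arm([
  [0, 0, 45, 0, 0.1],
  [0, 0, 45, 0, 0.1],
  [-10, -40, 0, 0, 0.1],
  [-10, -45, 0, 0, 0.1],
  [-10, -45, 0, 0, 0.1],
  [-10, -45, 0, 0, 0.1],
  [-10, -45, 0, 0, 0.1],
  [-10, -45, 0, 0, 0.1],
  [0, -20, 0, 0, 0.1],
  [0, 0, 0, 0, 0.1],
])

```text
time: 19.1
tool_pos: [0.4893, -0.2245, 0.1917]
tool_rot: [-3.14, 0.003, 0.015]
contact_force: [0.2, 0.3, 0.5]
opening: 0.0413
grip_force: 0.0
```

```bash
python3 - <<'E'
from h import *
t=np.mean([shot("top").astype(float) for _ in range(6)],0); t0=cv2.imread("pics/top0.png")[:,:,::-1].astype(float)
cv2.imwrite("pics/t7.png",t[:,:,::-1].astype(np.uint8))
s=monitor.observe(); print(s["time"],s["tool_pos"].round(4))
for v in(198,202,206,210,214): print(v,t0[v,172:196].mean(1).round().astype(int).tolist()); print("  ",t[v,172:196].mean(1).round().astype(int).tolist())
Ct=cal("top"); print([(u,onz(Ct,u,206,.037)[1].round(4)) for u in(180,182,184)])
# sideways: block shift sanity + pad shift by 1D phase correlation
for n,(u0,u1) in dict(block=(160,174),).items():
    print(n,cv2.phaseCorrelate(t0[190:222,u0:u1].mean(2),t[190:222,u0:u1].mean(2)))
E
```

```text
19.4 [ 0.4906 -0.2206  0.1935]
198 [22, 19, 20, 46, 93, 114, 114, 117, 119, 118, 105, 100, 111, 120, 121, 120, 119, 121, 120, 113, 90, 60, 43, 47]
   [24, 22, 21, 51, 102, 126, 131, 131, 132, 127, 90, 52, 42, 57, 105, 156, 169, 146, 135, 161, 170, 135, 90, 103]
202 [21, 19, 23, 58, 102, 121, 116, 117, 119, 115, 97, 104, 119, 126, 127, 127, 127, 127, 126, 119, 90, 56, 42, 58]
   [24, 20, 26, 63, 112, 134, 136, 133, 131, 119, 84, 52, 44, 68, 124, 161, 156, 129, 132, 163, 169, 127, 70, 45]
206 [22, 20, 36, 77, 111, 123, 124, 122, 122, 118, 100, 108, 123, 127, 127, 127, 127, 126, 126, 118, 87, 53, 43, 68]
   [24, 21, 38, 84, 118, 129, 131, 131, 125, 100, 67, 48, 46, 79, 145, 170, 147, 123, 142, 166, 156, 111, 64, 44]
210 [21, 20, 47, 97, 122, 126, 126, 123, 119, 108, 98, 110, 124, 127, 127, 127, 126, 127, 122, 103, 70, 47, 44, 78]
   [23, 22, 51, 106, 131, 133, 131, 131, 123, 87, 53, 45, 51, 90, 150, 172, 156, 142, 158, 169, 145, 97, 57, 43]
214 [20, 26, 60, 102, 119, 119, 119, 120, 115, 97, 98, 116, 125, 127, 127, 126, 127, 127, 120, 95, 62, 44, 51, 90]
   [22, 29, 66, 111, 131, 135, 133, 133, 128, 92, 54, 44, 58, 104, 156, 170, 140, 120, 154, 169, 136, 84, 52, 43]
[(180, np.float64(0.2225)), (182, np.float64(0.2183)), (184, np.float64(0.2141))]
block ((0.5969008277159249, 0.08629416324494343), 0.9902327180850684)
```

The pallet's far edge in the top view (u≈181.5) now sits about 0.5 px past the pad's original face, so the pad is compressed by roughly 1 mm. That matches the stop position with the camera's lateral bias removed. One last creep check, then I'll hand in.

Call:
move_arm([
  [0, 0, 0, 0, 0.1],
  [0, 0, 0, 0, 0.1],
  [0, 0, 0, 0, 0.1],
  [0, 0, 0, 0, 0.1],
  [0, 0, 0, 0, 0.1],
  [0, 0, 0, 0, 0.1],
])

```text
time: 20.0
tool_pos: [0.4904, -0.222, 0.1938]
tool_rot: [3.141, -0.0, 0.019]
contact_force: [0.5, 0.0, -0.1]
opening: 0.0411
grip_force: 0.0
```

```bash
python3 - <<'E'
from h import *
t=np.mean([shot("top").astype(float) for _ in range(4)],0).mean(2); a=cv2.imread("pics/t7.png").astype(float).mean(2)
sh,_=cv2.phaseCorrelate(a[180:232,185:245].copy(),t[180:232,185:245].copy(),cv2.createHanningWindow((60,52),cv2.CV_64F)); print("creep px",sh)
if abs(sh[0])<.08: print(workorder.hand_in())
E
```

```text
creep px (-0.10239753318998268, -0.00978613839873077)
```

```bash
python3 - <<'E'
from h import *
f=lambda:np.mean([shot("top").astype(float) for _ in range(5)],0).mean(2)
a=f(); [shot("top") for _ in range(8)]; b=f(); c=cv2.imread("pics/t7.png").astype(float).mean(2)
w=lambda i:i[180:232,185:245].copy(); r=lambda i:i[225:247,135:175].copy()
h=lambda i:cv2.createHanningWindow(i.shape[::-1],cv2.CV_64F)
for p,q in((a,b),(c,b)): print([np.round(cv2.phaseCorrelate(g(p),g(q),h(g(p)))[0],3) for g in(w,r)])
E
```

```text
[array([-0.038, -0.005]), array([ 0.033, -0.025])]
[array([-0.069,  0.042]), array([ 0.078, -0.025])]
```

The remaining shifts are as small as those of the fixed fixture, and they don't point away from the pad. So there is no creep.

```bash
python3 -c "
from h import *
print(workorder.hand_in())"
```

```text
the job is handed in; nothing more can be done
None
```

I handed the job in at about 21 s of 54: the stop is locked across the slot with the pallet clamped, the pad compressed by about 1 mm (estimated), and the other two fittings, the bottle and the spool not touched; a first grip attempt shut the fingers on top of the wing (about 9 N) before I found the real tips sit 26 mm behind the reported TCP.

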